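# Stand the feeding bottle in the bottle warmer and switch it to low heat

## Task

Take the feeding bottle with the green cap from the sloping bottle rest and lower it gently, upright, into the round well of the bottle warmer until it stands on the floor of the well; let go of it. Then press the blue low-heat key of the warmer all the way in, so that it stays down and the black off key pops up. Do not press the red key, and leave the orange-capped bottle and the tin where they are.

Things in the scene. Friction and masses are not known exactly. Their poses are not given: they have to be found in the camera images.
- bottle_green: Loose feeding bottle, opaque white, green screw cap, 165 mm tall, 0.16 to 0.3 kg. Origin: centre of its underside, z up its axis. Body 58 mm across up to 98 mm, then a shoulder; cap 47 mm across with straight sides from 112 to 146 mm, domed to 165 mm. Starts in one of the two places of the rest, its axis 35 degrees (0.61 rad) from vertical, cap towards the robot.
- bottle_orange: The same bottle with an orange cap, in the other place of the rest, 100 mm to the side; leave it alone. Which bottle has which place changes.
- bottle_rest: Fixed wire bottle rest on a white drip tray 150 x 190 x 16 mm. Origin: centre of the tray's underside; y to the robot's left. Places at y = +50 and -50 mm: two wire rails under the bottle, reaching 98 mm up from its foot, and hooks that hold the foot, 34 mm up. The bottle comes out along its own axis or is lifted; the cap is clear of all wires.
- well_floor (a point): Centre of the warmer's well floor, 22 mm above the worktop; z up, -x the side of the keys. The warmer is fixed: white round housing 104 mm across, well of 67 mm bore (about 4 mm of play round the bottle) and 63 mm depth, and a sloping key console towards the robot, 126 mm wide, reaching 107 mm from the well's axis.
- well_mouth (a point): Centre of the well's open mouth, level with the housing's rim, 85 mm above the worktop.
- key_off (a joint): Black key (off), the robot's left one, latched down at the start. Slides along the console's normal: 0 = up, about 0.008 when latched, 0.010 at the bottom stop (m).
- key_low (a joint): Blue key with one white dot (low heat), the middle one. Slides along the console's normal: 0 = up, about 0.008 when latched, 0.010 at the bottom stop (m). Light: its spring takes 1.2 N (up) to 2.4 N (down), the latch about 1 N more; it catches once past 8 mm, so push it to the stop. A key going in releases the one that was held.
- key_high (a joint): Red key with two white dots (high heat), the robot's right one. Slides along the console's normal: 0 = up, about 0.008 when latched, 0.010 at the bottom stop (m).
- key_off_top (a point): Middle of the black key's top face; z points straight out of the key.
- key_low_top (a point): Middle of the blue key's top face (26 x 30 mm, the 30 mm along the row). z points straight out, towards the robot and up, 29 degrees (0.50 rad) from vertical; the key is pressed along -z; y runs along the row to the robot's left. Keys 40 mm apart, 10 mm gaps; raised they stand 14 mm above the console. 73 mm from the well's axis.
- key_high_top (a point): Middle of the red key's top face; z points straight out of the key.
- milk_tin: Loose food tin with a cream and red label, 110 mm tall, 75 mm across, a bystander to the left of the warmer. Origin: centre of its underside.

How it is judged:
On the way:
1. the green-capped bottle stands upright on the floor of the well, let go, before the blue key is pressed (horizontal distance between bottle_green and well_floor below 0.008 m and z of bottle_green in the frame of well_floor below 0.004 m and angle between bottle_green's own z axis and vertical below 0.1 rad and linear speed of bottle_green below 0.02 m/s and contact force between the fingers and bottle_green below 0.1 N and value of joint key_low below 0.003 m), for 0.2 s.
At the end, for the whole second after the job is handed in: Green-capped bottle released, at rest on the well floor, upright within 0.1 rad, foot within 8 mm of the centre and 4 mm of the floor; blue key latched (over 6 mm in), black and red keys up (under 3 mm); orange-capped bottle and tin within 25 mm of their start (horizontal distance between bottle_green and well_floor below 0.008 m and z of bottle_green in the frame of well_floor below 0.004 m and angle between bottle_green's own z axis and vertical below 0.1 rad and linear speed of bottle_green below 0.02 m/s and contact force between the fingers and bottle_green below 0.1 N and angular speed of bottle_green below 0.2 rad/s and value of joint key_low above 0.006 m and value of joint each of key_off, key_high below 0.003 m and distance of each of bottle_orange, milk_tin from where it was at the start of the episode below 0.025 m); the robot touches nothing.
It fails at once if the red key is pressed in (value of joint key_high above 0.005 m).
It fails at once if the bottle is dropped into the warmer (let go and falling faster than 0.6 m/s) (horizontal distance between bottle_green and well_floor below 0.04 m and linear speed of bottle_green above 0.6 m/s and contact force between the fingers and bottle_green below 0.1 N).
It fails at once if the orange-capped bottle is moved by more than 25 mm (distance of bottle_orange from where it was at the start of the episode above 0.025 m).
It fails at once if the tin is moved by more than 25 mm (distance of milk_tin from where it was at the start of the episode above 0.025 m).
It also fails if it takes over 48 s, if anything falls off the work surface, if the arm or the gripper's body presses on something with over 40 N, if the wrist force passes 120 N, or if a joint passes its speed limit or range.

## Robot

A 7-joint arm with a two-finger parallel gripper is mounted at the origin on a cart in front of the work surface, level with it; the furniture and walls round the work are solid. World frame = base frame: x ahead of the robot, y to its left, z up, the work surface at z = 0. Lengths are in m, angles in rad, forces in N, time in s.
With the tool pointing down it reaches from about 0.425 to 0.925 m from the base axis. Payload 6.8 kg.
Tool frame: the origin (TCP) lies at the very end of the fingers, on their centre line; the grasp point (between the pads) lies 19 mm behind it; z points along the fingers, y is the line along which they close (so a half turn about z gives the same grasp; the last joint's range is limited). The gripper opens to 85 mm and grips with 20 to 120 N. Pads are 22 mm wide; open, the fingers measure 114 mm over their backs; the gripper's body (76 mm by 85 mm) begins 54 mm behind the grasp point. The pads swing forward as they close: fully open they stand 13 mm farther back than shut.
Start: joints at [1.067, 0.477, 0.022, 1.555, -0.011, 1.109, -0.083], TCP at [0.26, -0.623, 0.231] pointing down, gripper open.
Joint ranges: [-2.96, 2.96], [-0.34, 2.1], [-1.41, 1.46], [0.24, 2.44], [-1.37, 4.51], [0.17, 1.92], [-2.96, 2.96]. Speed limits (rad/s): [2.39, 2.39, 3.14, 3.14, 3.14, 3.14, 3.14].

## Interface

Orientations are given as a unit quaternion [w, x, y, z].
In Python, from station import * gives the robot as it stands.
- The arm moves only by the tool jog_arm, never from a script. Its argument "moves" is one flat list of numbers, 7 for each row, row after row: the shift along the tool's x, y, z normalised to -1 to 1, where 1 is 20 mm, then the turn, a rotation vector about the tool's x, y, z normalised to -1 to 1, where 1 is 4 degrees, then the opening, from 0 (shut) to 1 (fully open). In form: [x, y, z, rx, ry, rz, claw, x, y, z, rx, ry, rz, claw, ...]. A call has exactly 8 rows; each row shifts and turns the commanded pose from where the row before left it, along the tool's axes as they then stand; what a row does not reach is not made up. A row lasts 1/12 s, in which the tool goes at most 41.7 mm and 7.16 degrees, less where a joint would pass 70% of its speed; a pose out of reach is approached as far as the arm can. A call with a number of a shift or a turn outside -1 to 1 is refused whole. A call with a gripper value outside its range is refused whole. The fingers move at their own pace and stop on an object; "grip_force" is the grip in N (left out, the last holds). Time passes only in rows, so rows that do not move let the fingers close, or fill a call up. It gives the time, the measured TCP pose, the force, the opening and the grip force at its end, in the units of the state.
- get_obs(): the state, without advancing time (a new reading comes with each control period).
- read_camera(name): name is "scene" or "top" or "wrist"; returns a dict with "color" (480x640x3 uint8, blue, green, red), "fx", "fy", "cx", "cy" (pixels), "rvec" (rotation vector, rad) and "tvec" (3), from world to camera coordinates, as OpenCV has them. Camera axes: x right, y down, z forward; pixel columns grow to the right and rows downward; lengths in m; the calibration is good to about 2 mm. A picture is of the moment at which its call begins. There is no depth.
- hand_in(): hands the job in; it is judged then, once.
The state is a dict: "t": time; "q": joint angles; "joint_vel": joint speeds; "joint_torque": joint torques, N m; "eef_pos": TCP position; "tool_rot": TCP orientation; "contact_force": force on the tool from outside, world axes, zero at the start; "torque": the same for the moment, N m; "gripper_width": opening from 0.0 (shut) to 1.0 (fully open); "grasp_force": force on a finger pad.
Only numpy, scipy, OpenCV 4.12 (cv2) and the standard library are available. Lean on these libraries where they do the work, as an engineer would, in place of code of your own. Each camera call takes 0.05 s, during which the arm holds its last target. There are 200 camera calls.

## Working session

There is one attempt and no reset: what is moved stays moved. The work goes in short steps, Python scripts to look and compute and a tool call to move; the robot and the scene stay as the last step left them, time stands still between calls to the robot, and variables do not carry over. Pictures are saved under pics/ and viewed, at most 10 in all, crops included, and the job is handed in when it is done.

Besides the shell and the picture viewer there is one more tool, called after "Emit:" in YAML: its name, and indented under it one key for each argument. jog_arm: Moves the arm, as the interface text tells. Scaled input: -1 to 1 covers 20 mm each way for a shift and 4 degrees each way for a turn. Its arguments: {"type":"object","properties":{"moves":{"type":"array"},"grip_force":{"type":"number"}},"required":["moves"]}

```bash
ls; mkdir -p pics
python3 - <<'E'
from station import *
import cv2
for n in("scene","top"):
    c=read_camera(n); cv2.imwrite(f"pics/{n}0.png",c["color"]); print(n,{k:v for k,v in c.items() if k!="color"})
print(get_obs())
E
```

```text
pics
scene {'fx': 559.4597192785402, 'fy': 559.4597192785402, 'cx': 327.79900409236245, 'cy': 234.37105234573235, 'rvec': array([ 0.62166585, -2.37766219,  1.48530726]), 'tvec': array([0.39807033, 0.16305682, 0.82900587])}
top {'fx': 511.75314218135844, 'fy': 511.75314218135844, 'cx': 317.03700427526206, 'cy': 237.1140223905412, 'rvec': array([ 2.22680267, -2.16376641,  0.03728588]), 'tvec': array([-0.00306314,  0.46773309,  0.94040538])}
{'t': 0.1, 'q': array([ 1.06690874,  0.47777759,  0.02232375,  1.55628869, -0.01150374,
        1.10929058, -0.08312253]), 'joint_vel': array([ 0.00041513, -0.00241923,  0.00146957, -0.00293092, -0.00024905,
        0.00078606, -0.00228104]), 'joint_torque': array([ 4.60896015e-03, -5.97766757e+01,  1.61389444e+00, -2.81957531e+01,
        1.28729522e-02,  4.96356006e-03, -2.56807277e-05]), 'eef_pos': array([ 0.26004706, -0.62235287,  0.2304092 ]), 'tool_rot': array([-7.89853244e-04,  9.80481209e-01,  1.96611113e-01, -2.13493375e-04]), 'contact_force': array([ 0.1599265 ,  0.68349845, -1.09411633]), 'torque': array([-0.0113534 ,  0.01153102,  0.01140307]), 'grasp_force': 0.0, 'gripper_width': 1.000929301051522}
```

View pics/scene0.png

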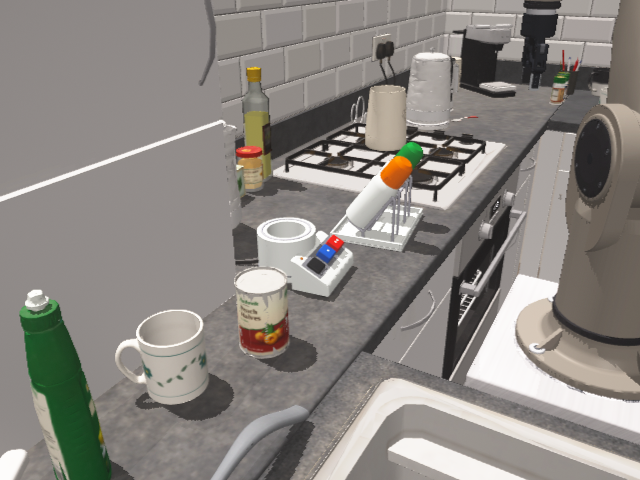

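View pics/top0.png

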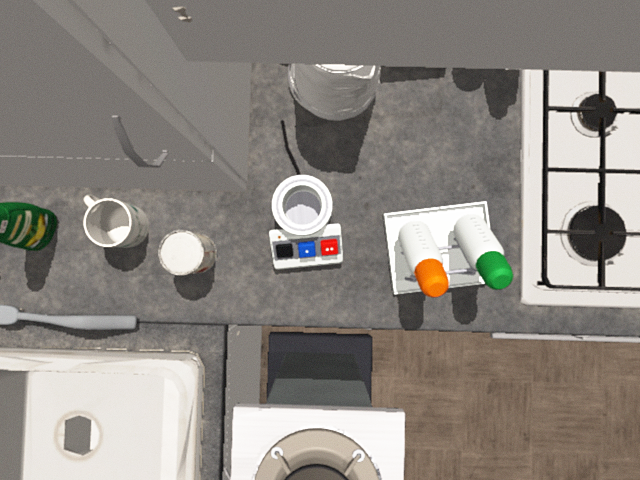

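The scene shows the green cap at about (411,153), the orange at (396,172) and the warmer rim at (287,233). In the top view the green cap is at (495,270), the well at (302,204) and the blue key at (307,250). Next I'll enlarge both.

Run:
```python
import cv2
a=cv2.imread("pics/top0.png")[170:310,260:520]; cv2.imwrite("pics/topc.png",cv2.resize(a,None,fx=3,fy=3,interpolation=cv2.INTER_CUBIC))
a=cv2.imread("pics/scene0.png")[135:300,240:440]; cv2.imwrite("pics/scenec.png",cv2.resize(a,None,fx=3.6,fy=3.6,interpolation=cv2.INTER_CUBIC))
```

```text
(no output)
```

View pics/topc.png

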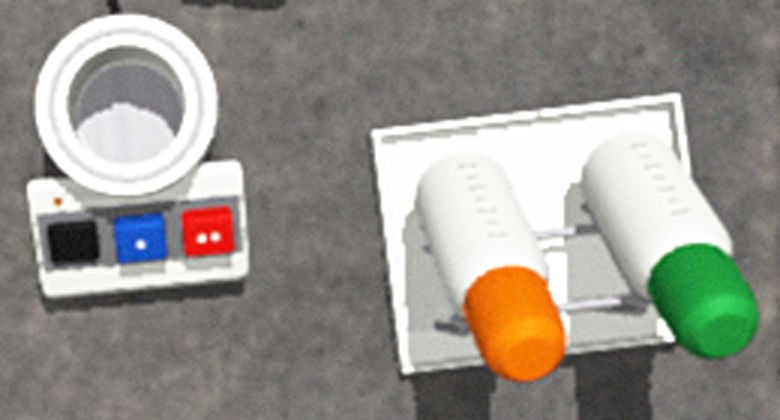

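View pics/scenec.png

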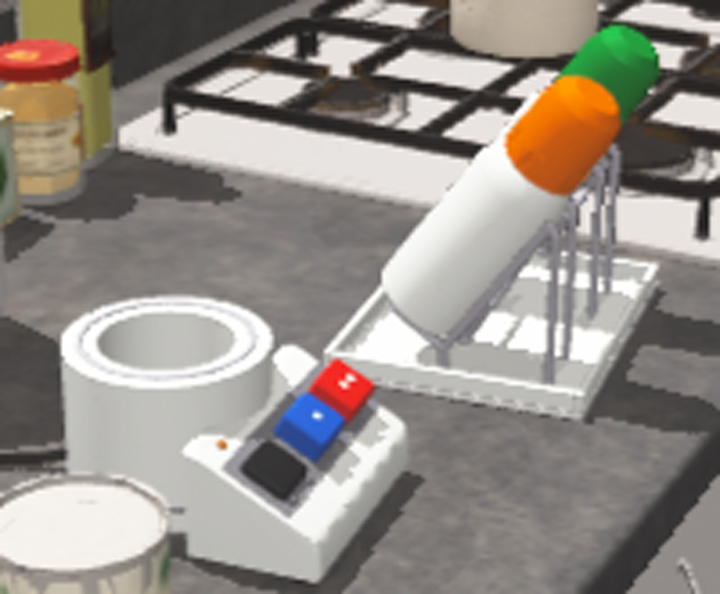

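The crops show these positions, in crop pixels:

| Feature | Top crop | Scene crop |
|---|---|---|
| Well rim centre | (126.5,104) | (167.5,342) |
| Blue dot | (141,244) | (317,416) |
| Tray corner, far left | (374,131) | (327,352) |
| Tray corner, near left | (403,372) | (585,397) |

I'll triangulate from these and fit the bottles to the cap colour masks.

```bash
cat > h.py <<'E'
import numpy as np, cv2
from scipy.optimize import least_squares
from scipy.spatial.transform import Rotation as R
cams={'scene':dict(f=559.45972,c=(327.799,234.371),r=[0.62166585,-2.37766219,1.48530726],t=[0.39807033,0.16305682,0.82900587]),
'top':dict(f=511.753142,c=(317.037,237.114),r=[2.22680267,-2.16376641,0.03728588],t=[-0.00306314,0.46773309,0.94040538])}
def proj(n,P):
    c=cams[n];K=np.array([[c['f'],0,c['c'][0]],[0,c['f'],c['c'][1]],[0,0,1]])
    return cv2.projectPoints(np.atleast_2d(P).astype(float),np.array(c['r']),np.array(c['t']),K,None)[0].reshape(-1,2)
def tri(top,scene):
    s=least_squares(lambda p:np.r_[proj('top',p)[0]-top,proj('scene',p)[0]-scene],[.5,-.1,.05])
    return s.x,np.abs(s.fun).max()
def plan(pos,quat,tp,tR,n):
    """rows (normalised) from pose to target in n rows, straight line + slerp"""
    R0=R.from_quat(np.r_[quat[1:],quat[0]]);w=(R0.inv()*tR).as_rotvec()
    p=np.array(pos);d=(np.array(tp)-p)/n;rows=[]
    for i in range(n):
        Ri=R0*R.from_rotvec(w*i/n)
        rows.append(np.r_[Ri.inv().apply(d)/.02,w/n/np.radians(4)])
    for r in rows: print(np.round(r,2).tolist())
def frame(z,y):
    z=np.array(z)/np.linalg.norm(z);x=np.cross(y,z);x/=np.linalg.norm(x)
    return R.from_matrix(np.c_[x,np.cross(z,x),z])
E
cat > m.py <<'E'
from h import *
T=lambda u,v:np.array([260+(u+.5)/3-.5,170+(v+.5)/3-.5]); S=lambda u,v:np.array([240+(u+.5)/3.6-.5,135+(v+.5)/3.6-.5])
for n,a,b in [('rim',(126.5,104),(167.5,342)),('bluedot',(141,244),(317,416)),('black',(74,241),(274,470)),('reddots',(208,238),(346,381)),('trayFL',(374,131),(327,352)),('trayNL',(403,372),(585,397))]:
    print(n,*tri(T(*a),S(*b)))
for n in cams: print(n,-R.from_rotvec(cams[n]['r']).inv().apply(cams[n]['t']))
# caps
def mask(n,col):
    h=cv2.cvtColor(cv2.imread(f'pics/{n}0.png'),cv2.COLOR_BGR2HSV)
    lo,hi=((8,170,90),(20,255,255)) if col=='o' else ((50,130,50),(75,255,255))
    m=cv2.inRange(h,lo,hi)
    if n=='scene': m[:130]=0;m[200:]=0;m[:,:370]=0;m[:,440:]=0
    else: m[:,:400]=0;m[:,530:]=0
    k,l,s,c=cv2.connectedComponentsWithStats(m);i=1+np.argmax(s[1:,4]);ys,xs=np.nonzero(l==i)
    return np.array([xs.min()-.5,xs.max()+.5,ys.min()-.5,ys.max()+.5,xs.mean(),ys.mean()])
def cap(o,yaw,tilt=.61):
    th=np.linspace(0,2*np.pi,40);pts=[]
    for r,z in [(23.5,112),(23.5,146)]+[(23.5*np.cos(a),146+19*np.sin(a)) for a in np.linspace(.2,1.57,8)]:
        pts.append(np.c_[r*np.cos(th),r*np.sin(th),z+0*th]/1000)
    return R.from_euler('z',yaw).apply(R.from_euler('y',-tilt).apply(np.vstack(pts)))+o
def feat(n,P):
    h=cv2.convexHull(proj(n,P).astype(np.float32))[:,0];M=cv2.moments(h)
    return np.r_[h[:,0].min(),h[:,0].max(),h[:,1].min(),h[:,1].max(),M['m10']/M['m00'],M['m01']/M['m00']]
ms={(n,c):mask(n,c) for n in cams for c in 'og'}; print(ms)
def res(p):
    r=[]
    for c,o in (('o',p[:3]),('g',p[3:6])):
        for n in cams:
            d=feat(n,cap(o,p[6]))-ms[n,c]
            if (n,c)==('scene','g'): d=d[[1,2]]
            if (n,c)==('top','x'): pass
            r.append(d)
    v=R.from_euler('z',p[6]).apply([0,-.1,0])-(p[3:6]-p[:3])
    return np.r_[np.concatenate(r),v*500]
s=least_squares(res,[.5,-.2,.05,.5,-.3,.05,.1],x_scale=.01,diff_step=1e-4,loss='soft_l1');np.set_printoptions(suppress=True,precision=4)
print(s.x);print(s.fun.round(1))
E
python3 m.py
```

```text
rim [0.52020567 0.03746222 0.08282355] 0.013975986484695113
bluedot [0.44088404 0.02764181 0.05745413] 0.1847572589404649
black [0.44164237 0.06782146 0.04686826] 0.15403295914978798
reddots [ 0.44579919 -0.01145061  0.05812656] 0.37147856825788494
trayFL [ 0.51453791 -0.11298987  0.01523285] 0.2714718518627137
trayNL [ 0.36688063 -0.13438873  0.01393567] 0.37646717493822734
scene [0.01650134 0.78202566 0.5103546 ]
top [0.42713181 0.00142942 0.95953232]
{('scene', 'o'): array([380.5       , 411.5       , 155.5       , 188.5       ,
       396.41594203, 171.59855072]), ('scene', 'g'): array([395.5       , 422.5       , 141.5       , 168.5       ,
       411.31451613, 152.27419355]), ('top', 'o'): array([414.5       , 447.5       , 258.5       , 296.5       ,
       431.36062176, 277.41036269]), ('top', 'g'): array([475.5       , 512.5       , 250.5       , 288.5       ,
       494.44466801, 269.74044266])}
[ 0.478  -0.1624  0.0367  0.4933 -0.2615  0.0369  0.149 ]
[-0.5  0.4  0.4 -0.3  0.1 -0.  -0.8  1.2 -0.5  0.3 -0.1 -0.   0.4  0.1
 -0.3  0.4 -0.3  0.4 -0.2 -0.2 -0.2  0.1 -0.1]
```

The cap fit residuals are under about 1 px. Green foot is at (0.493,-0.262,0.037), yaw 0.149, and the well axis at (0.520,0.037). Now the path to the pre-grasp.

```bash
cat >> h.py <<'E'
FOOT=np.array([.4933,-.2615,.0369]);YAW=.149
A=R.from_euler('z',YAW).apply([-np.sin(.61),0,np.cos(.61)])
LAT=np.array([np.sin(YAW),-np.cos(YAW),0])
GR=frame(-A,LAT)
E
python3 - <<'E'
from h import *
from station import get_obs
o=get_obs();print(FOOT+A*.2,(FOOT+A*.113))
plan(o['eef_pos'],o['tool_rot'],FOOT+A*.2,GR,24)
E
```

```text
[ 0.37999598 -0.27850835  0.2008296 ] [ 0.42928323 -0.27110972  0.12952023]
[0.51, -0.56, 0.06, -0.05, 0.36, 0.14]
[0.5, -0.57, 0.07, -0.05, 0.36, 0.14]
[0.49, -0.57, 0.08, -0.05, 0.36, 0.14]
[0.48, -0.58, 0.09, -0.05, 0.36, 0.14]
[0.48, -0.59, 0.1, -0.05, 0.36, 0.14]
[0.47, -0.59, 0.11, -0.05, 0.36, 0.14]
[0.46, -0.6, 0.12, -0.05, 0.36, 0.14]
[0.45, -0.6, 0.13, -0.05, 0.36, 0.14]
[0.44, -0.6, 0.14, -0.05, 0.36, 0.14]
[0.43, -0.61, 0.15, -0.05, 0.36, 0.14]
[0.42, -0.61, 0.16, -0.05, 0.36, 0.14]
[0.41, -0.62, 0.17, -0.05, 0.36, 0.14]
[0.4, -0.62, 0.18, -0.05, 0.36, 0.14]
[0.39, -0.63, 0.19, -0.05, 0.36, 0.14]
[0.38, -0.63, 0.19, -0.05, 0.36, 0.14]
[0.37, -0.64, 0.2, -0.05, 0.36, 0.14]
[0.35, -0.64, 0.21, -0.05, 0.36, 0.14]
[0.34, -0.65, 0.21, -0.05, 0.36, 0.14]
[0.33, -0.65, 0.22, -0.05, 0.36, 0.14]
[0.32, -0.65, 0.23, -0.05, 0.36, 0.14]
[0.31, -0.66, 0.23, -0.05, 0.36, 0.14]
[0.29, -0.66, 0.24, -0.05, 0.36, 0.14]
[0.28, -0.66, 0.24, -0.05, 0.36, 0.14]
[0.27, -0.67, 0.25, -0.05, 0.36, 0.14]
```

Emit:
jog_arm:
  moves: [0.5,-0.57,0.07,-0.05,0.36,0.14,1,0.5,-0.57,0.07,-0.05,0.36,0.14,1,0.49,-0.57,0.08,-0.05,0.36,0.14,1,0.48,-0.58,0.09,-0.05,0.36,0.14,1,0.48,-0.59,0.1,-0.05,0.36,0.14,1,0.47,-0.59,0.11,-0.05,0.36,0.14,1,0.46,-0.6,0.12,-0.05,0.36,0.14,1,0.45,-0.6,0.13,-0.05,0.36,0.14,1]
  grip_force: 30

```text
t: 0.77
eef_pos: [0.3001, -0.5071, 0.2212]
tool_rot: [-0.006, 0.982, 0.157, 0.102]
contact_force: [0.8, 0.2, -0.0]
gripper_width: 1.001
grasp_force: 0.0
```

Emit:
jog_arm:
  moves: [0.44,-0.6,0.14,-0.05,0.36,0.14,1,0.43,-0.61,0.15,-0.05,0.36,0.14,1,0.42,-0.61,0.16,-0.05,0.36,0.14,1,0.41,-0.62,0.17,-0.05,0.36,0.14,1,0.4,-0.62,0.18,-0.05,0.36,0.14,1,0.39,-0.63,0.19,-0.05,0.36,0.14,1,0.38,-0.63,0.19,-0.05,0.36,0.14,1,0.37,-0.64,0.2,-0.05,0.36,0.14,1]

```text
t: 1.43
eef_pos: [0.3401, -0.3927, 0.2111]
tool_rot: [-0.012, 0.973, 0.116, 0.201]
contact_force: [-0.1, 0.0, 0.1]
gripper_width: 0.996
grasp_force: 0.0
```

Run:
```python
from h import *
from station import get_obs
o=get_obs();print(o['t'],o['q'],o['eef_pos'],o['contact_force'])
plan(o['eef_pos'],o['tool_rot'],FOOT+A*.2,GR,8)
```

```text
1.4333 [ 1.11924643  0.20114775 -0.17483011  2.07551463 -0.49612061  0.7510886
 -0.03687725] [ 0.34014566 -0.39270184  0.21107166] [-0.10702294  0.01793392  0.08429322]
[0.35, -0.64, 0.21, -0.04, 0.36, 0.15]
[0.34, -0.64, 0.21, -0.04, 0.36, 0.15]
[0.33, -0.65, 0.22, -0.04, 0.36, 0.15]
[0.32, -0.65, 0.23, -0.04, 0.36, 0.15]
[0.3, -0.65, 0.23, -0.04, 0.36, 0.15]
[0.29, -0.66, 0.24, -0.04, 0.36, 0.15]
[0.28, -0.66, 0.24, -0.04, 0.36, 0.15]
[0.27, -0.67, 0.25, -0.04, 0.36, 0.15]
```

Emit:
jog_arm:
  moves: [0.35,-0.64,0.21,-0.04,0.36,0.15,1,0.34,-0.64,0.21,-0.04,0.36,0.15,1,0.33,-0.65,0.22,-0.04,0.36,0.15,1,0.32,-0.65,0.23,-0.04,0.36,0.15,1,0.3,-0.65,0.23,-0.04,0.36,0.15,1,0.29,-0.66,0.24,-0.04,0.36,0.15,1,0.28,-0.66,0.24,-0.04,0.36,0.15,1,0.27,-0.67,0.25,-0.04,0.36,0.15,1]

```text
t: 2.1
eef_pos: [0.3799, -0.2786, 0.2007]
tool_rot: [-0.021, 0.952, 0.071, 0.299]
contact_force: [0.5, 0.2, 0.4]
gripper_width: 0.998
grasp_force: 0.0
```

Run:
```python
from h import *
from station import *
c=read_camera("wrist");cv2.imwrite("pics/w1.png",c["color"])
o=get_obs();print(o['t'],o['q'],o['eef_pos'],o['contact_force'])
K=np.array([[c['fx'],0,c['cx']],[0,c['fy'],c['cy']],[0,0,1]])
print(cv2.projectPoints(np.array([FOOT+A*s for s in(.112,.146,.165)]),c['rvec'],c['tvec'],K,None)[0][:,0])
# predicted tip of cap
plan(o['eef_pos'],o['tool_rot'],FOOT+A*.113,GR,6)
```

```text
2.15 [ 1.14140315  0.10663251 -0.32914493  2.32545341 -0.96874357  0.56560132
  0.19981623] [ 0.37948641 -0.27508037  0.19958923] [-0.28653035  3.29120482 -1.248747  ]
[[315.30266583 246.19318258]
 [315.29174559 262.449801  ]
 [315.28401357 273.9602003 ]]
[0.01, 0.03, 0.72, -0.01, 0.0, 0.0]
[0.01, 0.03, 0.72, -0.01, 0.0, 0.0]
[0.01, 0.03, 0.72, -0.01, 0.0, 0.0]
[0.01, 0.03, 0.72, -0.01, 0.0, 0.0]
[0.01, 0.03, 0.72, -0.01, 0.0, 0.0]
[0.01, 0.03, 0.72, -0.01, 0.0, 0.0]
```

View pics/w1.png

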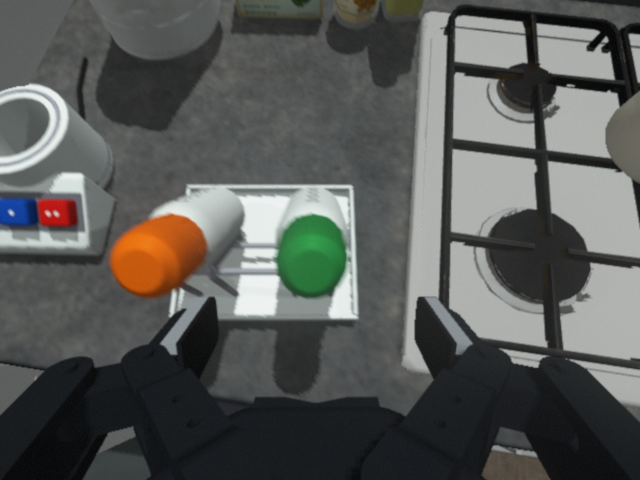

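The wrist view shows the green cap centred at (312,270), against a predicted (315,270), so it lies between the open fingers. The orange cap is clear of the left finger. I'll advance along the bottle's axis.

Emit:
jog_arm:
  moves: [0,0,0,0,0,0,1,0,0,0.7,0,0,0,1,0,0,0.75,0,0,0,1,0,0,0.75,0,0,0,1,0,0,0.75,0,0,0,1,0,0,0.75,0,0,0,1,0,0,0.65,0,0,0,1,0,0,0,0,0,0,1]

```text
t: 2.82
eef_pos: [0.4299, -0.2723, 0.1282]
tool_rot: [-0.022, 0.952, 0.071, 0.298]
contact_force: [0.8, 0.5, -0.4]
gripper_width: 1.0
grasp_force: 0.0
```

Run:
```python
from h import *
from station import *
c=read_camera("wrist");cv2.imwrite("pics/w2.png",c["color"])
o=get_obs();print(o['t'],o['q'],o['eef_pos'],o['contact_force'])
K=np.array([[c['fx'],0,c['cx']],[0,c['fy'],c['cy']],[0,0,1]])
print(cv2.projectPoints(np.array([FOOT+A*s for s in(.112,.146,.165)]),c['rvec'],c['tvec'],K,None)[0][:,0])
plan(o['eef_pos'],o['tool_rot'],FOOT+A*.113,GR,1)
```

```text
2.8667 [ 1.11861983  0.30798106 -0.44330833  2.32069309 -1.20065679  0.34467228
  0.41094443] [ 0.42942352 -0.27250309  0.1289259 ] [-0.08357321 -0.17946871  0.84045509]
[[312.76515435 302.08385475]
 [311.88457777 344.26454963]
 [311.1557911  379.17432211]]
[0.02, -0.07, -0.02, 0.01, 0.04, 0.0]
```

View pics/w2.png

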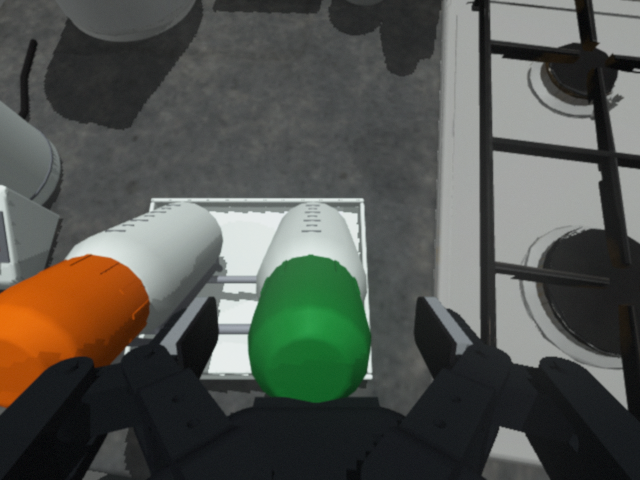

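The cap is centred at about (310,330), between pads at 200 and 440. I'll close on it.

Emit:
jog_arm:
  moves: [0,-0.1,0,0,0,0,0,0,0,0,0,0,0,0,0,0,0,0,0,0,0,0,0,0,0,0,0,0,0,0,0,0,0,0,0,0,0,0,0,0,0,0,0,0,0,0,0,0,0,0,0,0,0,0,0,0]
  grip_force: 50

```text
t: 3.53
eef_pos: [0.4286, -0.2706, 0.1302]
tool_rot: [-0.021, 0.952, 0.071, 0.298]
contact_force: [-4.6, 1.2, 5.7]
gripper_width: 0.542
grasp_force: 49.9
```

Grip is holding at 0.54 opening and 50 N. I'll withdraw along the axis, and also locate the overhanging cabinet panel before the transfer.

Emit:
jog_arm:
  moves: [0,0,-0.3,0,0,0,0,0,0,-0.6,0,0,0,0,0,0,-0.6,0,0,0,0,0,0,-0.6,0,0,0,0,0,0,-0.6,0,0,0,0,0,0,-0.6,0,0,0,0,0,0,-0.5,0,0,0,0,0,0,0,0,0,0,0]

```text
t: 4.2
eef_pos: [0.385, -0.2773, 0.1934]
tool_rot: [-0.02, 0.952, 0.071, 0.298]
contact_force: [-0.1, 0.5, -1.2]
gripper_width: 0.54
grasp_force: 51.8
```

Run:
```python
from h import *
from station import *
for s in [(222,123),(236,125),(238,190),(235,255)]: print(s,*tri(np.array([247,190]),np.array(s)))
o=get_obs();print(o['t'],o['q'],o['eef_pos'],o['contact_force'],o['gripper_width'],o['grasp_force'])
c=read_camera("scene")["color"];cv2.imwrite("pics/s2.png",cv2.resize(c[60:330,100:460],None,fx=2.2,fy=2.2))
# upright, raise, well yaw
t=frame([0,0,-1],LAT)
plan(o['eef_pos'],o['tool_rot'],[.43,-.27,.34],t,10)
```

```text
(222, 123) [0.53695035 0.1169463  0.28521151] 21.730427744108056
(236, 125) [0.52944596 0.11172479 0.28413382] 13.842712957127333
(238, 190) [0.5379376  0.12358681 0.18252341] 7.010020105441242
(235, 255) [0.5494799  0.13823222 0.07020334] 3.5360594096905515
4.2 [ 1.12917517  0.1234141  -0.33062951  2.32555506 -0.9871334   0.53887152
  0.21429514] [ 0.38499523 -0.27730573  0.19343148] [-0.14446066  0.45301015 -1.15358502] 0.5398982490744016 51.84700548648834
[0.61, 0.0, -0.47, 0.01, -0.87, -0.0]
[0.58, 0.0, -0.51, 0.01, -0.87, -0.0]
[0.54, -0.0, -0.54, 0.01, -0.87, -0.0]
[0.51, -0.0, -0.57, 0.01, -0.87, -0.0]
[0.47, -0.0, -0.6, 0.01, -0.87, -0.0]
[0.44, -0.0, -0.63, 0.01, -0.87, -0.0]
[0.4, -0.0, -0.66, 0.01, -0.87, -0.0]
[0.36, -0.0, -0.68, 0.01, -0.87, -0.0]
[0.32, -0.0, -0.7, 0.01, -0.87, -0.0]
[0.27, -0.0, -0.72, 0.01, -0.87, -0.0]
```

View pics/s2.png

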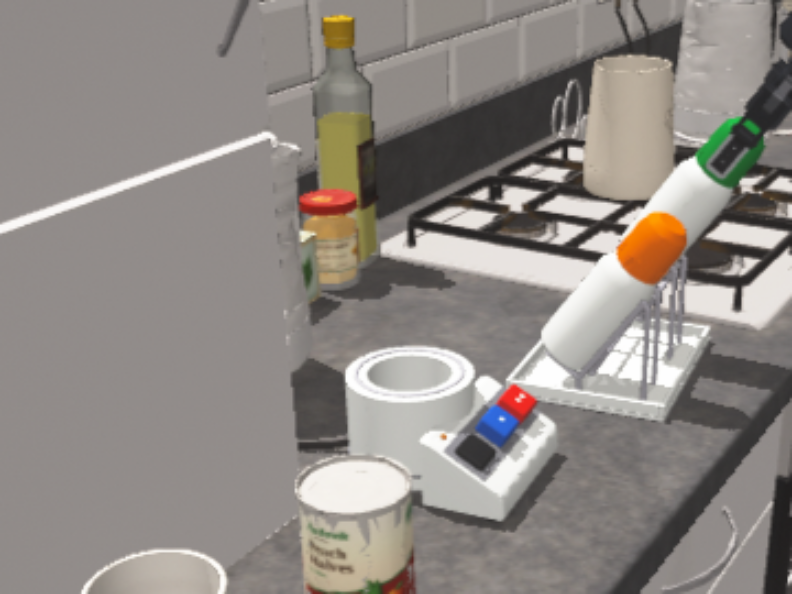

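The bottle is out of the rest and still aligned with the gripper. The cabinet corner is at about (0.515,0.133), which leaves about 95 mm beside the well. I'll set the bottle upright and raise it.

Emit:
jog_arm:
  moves: [0.6,0,-0.47,0,-0.87,0,0,0.58,0,-0.51,0,-0.87,0,0,0.54,0,-0.54,0,-0.87,0,0,0.51,0,-0.57,0,-0.87,0,0,0.47,0,-0.6,0,-0.87,0,0,0.44,0,-0.63,0,-0.87,0,0,0.4,0,-0.66,0,-0.87,0,0,0.36,0,-0.68,0,-0.87,0,0]

```text
t: 4.92
eef_pos: [0.4186, -0.2704, 0.3046]
tool_rot: [-0.005, 0.995, 0.075, 0.07]
contact_force: [0.5, 0.7, -1.3]
gripper_width: 0.535
grasp_force: 52.7
```

Emit:
jog_arm:
  moves: [0.32,0,-0.7,0.05,-0.87,0,0,0.27,0,-0.72,0.05,-0.87,0,0,0,0,0,0,0,0,0,0,0,0,0,0,0,0,0,0,0,0,0,0,0,0,0,0,0,0,0,0,0,0,0,0,0,0,0,0,0,0,0,0,0,0]

```text
t: 5.58
eef_pos: [0.4261, -0.2698, 0.3332]
tool_rot: [-0.005, 0.997, 0.075, 0.011]
contact_force: [0.4, -0.0, -1.9]
gripper_width: 0.541
grasp_force: 52.8
```

Run:
```python
from h import *
from station import *
o=get_obs();print(o['t'],o['q'],o['eef_pos'],o['contact_force'],o['gripper_width'],o['grasp_force'])
plan(o['eef_pos'],o['tool_rot'],[.520,.0375,.31],frame([0,0,-1],LAT),24)
```

```text
5.5833 [ 0.77010584  0.12151219 -0.34683638  1.80997857  0.02415773  1.20327743
 -1.0030993 ] [ 0.42606954 -0.26975256  0.33320232] [ 0.38424035 -0.03363904 -1.90986865] 0.5407273445301464 52.79606223106384
[0.29, -0.6, 0.06, -0.0, -0.01, 0.0]
[0.29, -0.6, 0.06, -0.0, -0.01, 0.0]
[0.29, -0.6, 0.06, -0.0, -0.01, 0.0]
[0.29, -0.6, 0.06, -0.0, -0.01, 0.0]
[0.29, -0.6, 0.06, -0.0, -0.01, 0.0]
[0.29, -0.6, 0.06, -0.0, -0.01, 0.0]
[0.29, -0.6, 0.06, -0.0, -0.01, 0.0]
[0.29, -0.6, 0.06, -0.0, -0.01, 0.0]
[0.29, -0.6, 0.06, -0.0, -0.01, 0.0]
[0.29, -0.6, 0.06, -0.0, -0.01, 0.0]
[0.29, -0.6, 0.05, -0.0, -0.01, 0.0]
[0.29, -0.6, 0.05, -0.0, -0.01, 0.0]
[0.29, -0.6, 0.05, -0.0, -0.01, 0.0]
[0.29, -0.6, 0.05, -0.0, -0.01, 0.0]
[0.29, -0.6, 0.05, -0.0, -0.01, 0.0]
[0.29, -0.6, 0.05, -0.0, -0.01, 0.0]
[0.29, -0.6, 0.05, -0.0, -0.01, 0.0]
[0.29, -0.6, 0.05, -0.0, -0.01, 0.0]
[0.29, -0.6, 0.05, -0.0, -0.01, 0.0]
[0.29, -0.6, 0.05, -0.0, -0.01, 0.0]
[0.29, -0.6, 0.05, -0.0, -0.01, 0.0]
[0.29, -0.6, 0.05, -0.0, -0.01, 0.0]
[0.29, -0.6, 0.05, -0.0, -0.01, 0.0]
[0.29, -0.6, 0.05, -0.0, -0.01, 0.0]
```

Emit:
jog_arm:
  moves: [0.29,-0.6,0.05,0,0,0,0,0.29,-0.6,0.05,0,0,0,0,0.29,-0.6,0.05,0,0,0,0,0.29,-0.6,0.05,0,0,0,0,0.29,-0.6,0.05,0,0,0,0,0.29,-0.6,0.05,0,0,0,0,0.29,-0.6,0.05,0,0,0,0,0.29,-0.6,0.05,0,0,0,0]

```text
t: 6.25
eef_pos: [0.4583, -0.1671, 0.3274]
tool_rot: [-0.005, 0.997, 0.075, 0.011]
contact_force: [-0.1, -0.2, -2.0]
gripper_width: 0.536
grasp_force: 52.8
```

Emit:
jog_arm:
  moves: [0.29,-0.6,0.05,0,0,0,0,0.29,-0.6,0.05,0,0,0,0,0.29,-0.6,0.05,0,0,0,0,0.29,-0.6,0.05,0,0,0,0,0.29,-0.6,0.05,0,0,0,0,0.29,-0.6,0.05,0,0,0,0,0.29,-0.6,0.05,0,0,0,0,0.29,-0.6,0.05,0,0,0,0]

```text
t: 6.92
eef_pos: [0.4899, -0.0653, 0.3211]
tool_rot: [-0.005, 0.997, 0.075, 0.011]
contact_force: [0.1, -0.3, -1.7]
gripper_width: 0.538
grasp_force: 52.8
```

Emit:
jog_arm:
  moves: [0.29,-0.6,0.05,0,0,0,0,0.29,-0.6,0.05,0,0,0,0,0.29,-0.6,0.05,0,0,0,0,0.29,-0.6,0.05,0,0,0,0,0.29,-0.6,0.05,0,0,0,0,0.29,-0.6,0.05,0,0,0,0,0.29,-0.6,0.05,0,0,0,0,0,0,0,0,0,0,0]

```text
t: 7.58
eef_pos: [0.5178, 0.0263, 0.3157]
tool_rot: [-0.005, 0.997, 0.077, 0.011]
contact_force: [0.1, 0.1, -1.5]
gripper_width: 0.538
grasp_force: 52.8
```

Run:
```python
from h import *
from station import *
o=get_obs();print(o['t'],o['q'],o['eef_pos'],o['contact_force'],o['gripper_width'],o['grasp_force'])
plan(o['eef_pos'],o['tool_rot'],[.520,.0375,.25],frame([0,0,-1],LAT),4)
a=read_camera("scene")["color"][120:300,210:410];b=read_camera("top")["color"][150:300,220:400]
s=lambda i,h:cv2.resize(i,(int(i.shape[1]*h/i.shape[0]),h),interpolation=cv2.INTER_CUBIC)
cv2.imwrite("pics/w3.png",np.hstack([s(a,340),s(b,340)]))
```

```text
7.5833 [ 0.36297436  0.18029024 -0.59761573  1.80100154  0.10186502  1.16904883
 -1.68069121] [0.51776747 0.0263144  0.31573978] [ 0.06065344  0.09940237 -1.54293556] 0.5384073482126762 52.81929016113281
[0.03, -0.13, 0.82, -0.03, -0.08, 0.02]
[0.03, -0.13, 0.82, -0.03, -0.08, 0.02]
[0.04, -0.13, 0.82, -0.03, -0.08, 0.02]
[0.04, -0.13, 0.82, -0.03, -0.08, 0.02]
```

View pics/w3.png

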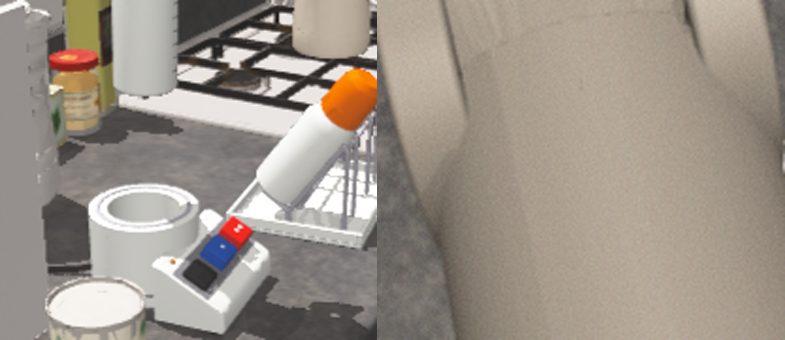

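The bottle hangs upright over the well, with its foot at crop (145,95) and the rim at (144,207), and nothing is touching. I'll lower it to just above the rim and check the alignment.

Emit:
jog_arm:
  moves: [0.03,-0.13,0.7,-0.03,-0.08,0.02,0,0.03,-0.13,0.7,-0.03,-0.08,0.02,0,0.04,-0.13,0.7,-0.03,-0.08,0.02,0,0.04,-0.13,0.7,-0.03,-0.08,0.02,0,0,0,0.7,0,0,0,0,0,0,0.7,0,0,0,0,0,0,0.5,0,0,0,0,0,0,0,0,0,0,0]

```text
t: 8.35
eef_pos: [0.5179, 0.0344, 0.2187]
tool_rot: [0.0, 0.997, 0.073, -0.003]
contact_force: [-0.4, -0.6, -1.5]
gripper_width: 0.54
grasp_force: 52.8
```

Run:
```python
from h import *
from station import *
o=get_obs();print(o['t'],o['q'],o['eef_pos'],o['tool_rot'],o['contact_force'],o['gripper_width'])
q=o['tool_rot'];Rt=R.from_quat(np.r_[q[1:],q[0]])
f=o['eef_pos']+Rt.apply([0,0,.113]);print('tilt',Rt.apply([0,0,1]),'foot',f)
plan(o['eef_pos'],o['tool_rot'],[.520,.0375,.20],frame([0,0,-1],LAT),1)
sc=read_camera("scene")["color"];a=sc[150:270,240:340].copy()
th=np.linspace(0,6.283,60)
def circ(c,r,n=60): return c+np.c_[r*np.cos(th),r*np.sin(th),0*th]
a=cv2.resize(a,None,fx=4,fy=4,interpolation=cv2.INTER_CUBIC)
for c,r,col in[(f,.029,(0,0,255)),(f+[0,0,.09],.029,(0,0,255)),(np.array([.5202,.0375,.085]),.052,(0,200,0))]:
    cv2.polylines(a,[((proj('scene',circ(c,r))-[240,150]+.5)*4-.5).astype(int)],1,col,1)
w=read_camera("wrist");K=np.array([[w['fx'],0,w['cx']],[0,w['fy'],w['cy']],[0,0,1]]);b=w["color"].copy()
for c,r,col in[(f,.029,(0,0,255)),(np.array([.5202,.0375,.085]),.052,(0,200,0)),(np.array([.5202,.0375,.085]),.0335,(0,200,0))]:
    cv2.polylines(b,[cv2.projectPoints(circ(c,r),w['rvec'],w['tvec'],K,None)[0].astype(int)],1,col,1)
b=b[:,120:520]
cv2.imwrite("pics/w4.png",np.hstack([a,cv2.resize(b,(400,480))]))
```

```text
8.35 [ 0.30754052  0.29254324 -0.58691698  1.90367179  0.18986558  1.00572688
 -1.78748317] [0.51785863 0.03442763 0.21874883] [ 3.26146810e-04  9.97324779e-01  7.30509814e-02 -2.59486094e-03] [-0.39361999 -0.61422821 -1.50635897] 0.5396628369519474
tilt [-0.00512819 -0.00102966 -0.99998632] foot [0.51727915 0.03431128 0.10575037]
[0.13, -0.14, 0.94, 0.0, 0.07, -0.04]
```

View pics/w4.png

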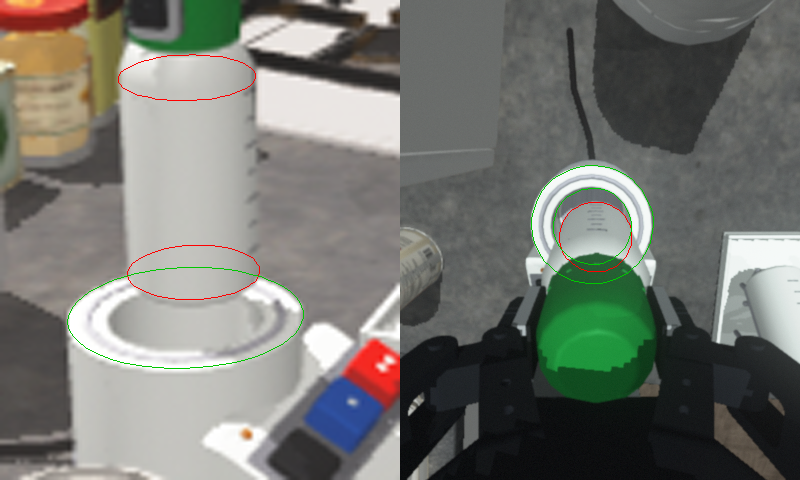

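The predicted foot (red) matches the bottle within about 1 px, and the rim (green) matches too. The bottle is about 3 mm off in x and in y, so I'll correct that while lowering.

Emit:
jog_arm:
  moves: [0.13,-0.15,0,0,0.07,0,0,0,0,0.4,0,0,0,0,0,0,0.4,0,0,0,0,0,0,0.4,0,0,0,0,0,0,0.4,0,0,0,0,0,0,0.4,0,0,0,0,0,0,0.4,0,0,0,0,0,0,0,0,0,0,0]

```text
t: 9.12
eef_pos: [0.5209, 0.0377, 0.1719]
tool_rot: [0.0, 0.997, 0.073, 0.001]
contact_force: [0.2, -0.1, -2.9]
gripper_width: 0.535
grasp_force: 52.8
```

Emit:
jog_arm:
  moves: [0,0,0.25,0,0,0,0,0,0,0.25,0,0,0,0,0,0,0.25,0,0,0,0,0,0,0.25,0,0,0,0,0,0,0.25,0,0,0,0,0,0,0.25,0,0,0,0,0,0,0,0,0,0,0,0,0,0,0,0,0,0]

```text
t: 9.78
eef_pos: [0.5221, 0.038, 0.1437]
tool_rot: [0.0, 0.997, 0.073, 0.002]
contact_force: [-0.3, -0.3, -1.5]
gripper_width: 0.533
grasp_force: 52.8
```

Emit:
jog_arm:
  moves: [0,0,0.1,0,0,0,0,0,0,0.1,0,0,0,0,0,0,0.05,0,0,0,0,0,0,0.05,0,0,0,0,0,0,0,0,0,0,0,0,0,0,0,0,0,0,0,0,0,0,0,0,0,0,0,0,0,0,0,0]

```text
t: 10.45
eef_pos: [0.5232, 0.0382, 0.1393]
tool_rot: [0.0, 0.997, 0.073, 0.004]
contact_force: [-0.9, -0.3, 7.2]
gripper_width: 0.537
grasp_force: 53.8
```

Emit:
jog_arm:
  moves: [-0.1,0,0,0,0,0,0,0,0,0.05,0,0,0,0,0,0,0.05,0,0,0,0,0,0,0,0,0,0,0,0,0,0,0,0,0,0,0,0,0,0,0,0,0,0,0,0,0,0,0,0,0,0,0,0,0,0,0]

```text
t: 11.12
eef_pos: [0.5233, 0.0384, 0.1392]
tool_rot: [0.0, 0.997, 0.073, 0.006]
contact_force: [-1.3, -0.5, 19.1]
gripper_width: 0.54
grasp_force: 54.8
```

It is on a firm stop at foot height. I'll relieve the push and open gently.

Emit:
jog_arm:
  moves: [0,0,-0.1,0,0,0,0,0,0,-0.08,0,0,0,0,0,0,0,0,0,0,0,0,0,0,0,0,0,0.6,0,0,0,0,0,0,0.7,0,0,0,0,0,0,0.85,0,0,0,0,0,0,1,0,0,0,0,0,0,1]

```text
t: 11.78
eef_pos: [0.5203, 0.0378, 0.1395]
tool_rot: [0.0, 0.997, 0.073, 0.003]
contact_force: [-0.2, -0.2, -0.1]
gripper_width: 0.999
grasp_force: 0.0
```

Emit:
jog_arm:
  moves: [0,0,0,0,0,0,1,0,0,0,0,0,0,1,0,0,-0.5,0,0,0,1,0,0,-0.8,0,0,0,1,0,0,-0.9,0,0,0,1,0,0,-1,0,0,0,1,0,0,-1,0,0,0,1,0,0,0,0,0,0,1]

```text
t: 12.45
eef_pos: [0.5222, 0.0385, 0.2282]
tool_rot: [0.0, 0.997, 0.073, 0.006]
contact_force: [0.5, 0.9, 0.7]
gripper_width: 0.997
grasp_force: 0.0
```

Run:
```python
from h import *
from station import *
o=get_obs();print(o['t'],o['eef_pos'],o['contact_force'],o['gripper_width'],o['grasp_force'])
im=read_camera("scene")["color"];th=np.linspace(0,6.283,60)
hsv=cv2.cvtColor(im,cv2.COLOR_BGR2HSV);m=cv2.inRange(hsv,(50,130,50),(75,255,255));m[:,:240]=0;m[:,340:]=0;m[:100]=0
ys,xs=np.nonzero(m);print('cap',xs.min(),xs.max(),ys.min(),ys.max(),xs.mean(),ys.mean())
def cap(o):
    P=[]
    for r,z in [(23.5,112),(23.5,146)]+[(23.5*np.cos(a),146+19*np.sin(a)) for a in np.linspace(.2,1.57,8)]:
        P.append(np.c_[r*np.cos(th),r*np.sin(th),z+0*th]/1000)
    return proj('scene',np.vstack(P)+o)
for z in (.022,.026):
    p=cap(np.array([.5202,.0375,z]));h=cv2.convexHull(p.astype(np.float32))[:,0];M=cv2.moments(h)
    print(z,h.min(0),h.max(0),M['m10']/M['m00'],M['m01']/M['m00'])
cv2.imwrite("pics/s5.png",cv2.resize(im[80:300,200:440],None,fx=2.7,fy=2.7,interpolation=cv2.INTER_CUBIC))
# key press pose
yw=.125;n=R.from_euler('z',yw).apply([-np.sin(.5),0,np.cos(.5)]);l=np.array([np.sin(yw),-np.cos(yw),0])
kc=np.array([.5202,.0375,0])+R.from_euler('z',yw).apply([-.073,0,0]);kc[2]=.061
print('key',kc,proj('scene',kc),proj('top',kc));t=frame(-n,l)
plan(o['eef_pos'],o['tool_rot'],kc+n*.06,t,20)
```

```text
12.45 [0.52218719 0.03850356 0.22819065] [0.49440934 0.88077564 0.67420064] 0.9965687106128595 0.0
cap 268 297 172 332 283.656 193.54742857142858
0.022 [270.68448 173.10535] [298.74118 208.38344] 284.71533835412185 191.29799625853883
0.026 [270.57687 170.88417] [298.6864  206.21216] 284.6339232045527 189.1074688390778
key [0.44776957 0.02839874 0.061     ] [[324.22911111 247.68349881]] [[306.21047609 246.86900593]]
[-0.26, -0.0, 0.28, -0.0, 0.35, 0.01]
[-0.27, -0.0, 0.28, -0.0, 0.35, 0.01]
[-0.28, -0.0, 0.27, -0.0, 0.35, 0.01]
[-0.28, -0.0, 0.26, -0.0, 0.35, 0.01]
[-0.29, -0.0, 0.26, -0.0, 0.35, 0.01]
[-0.3, -0.0, 0.25, -0.0, 0.35, 0.01]
[-0.3, -0.0, 0.24, -0.0, 0.35, 0.01]
[-0.31, -0.0, 0.23, -0.0, 0.35, 0.01]
[-0.31, -0.0, 0.23, -0.0, 0.35, 0.01]
[-0.32, -0.0, 0.22, -0.0, 0.35, 0.01]
[-0.32, -0.0, 0.21, -0.0, 0.35, 0.01]
[-0.33, -0.0, 0.2, -0.0, 0.35, 0.01]
[-0.33, -0.0, 0.2, -0.0, 0.35, 0.01]
[-0.34, -0.0, 0.19, -0.0, 0.35, 0.01]
[-0.34, -0.0, 0.18, -0.0, 0.35, 0.01]
[-0.35, 0.0, 0.17, -0.0, 0.35, 0.01]
[-0.35, 0.0, 0.16, -0.0, 0.35, 0.01]
[-0.35, 0.0, 0.15, -0.0, 0.35, 0.01]
[-0.36, 0.0, 0.14, -0.0, 0.35, 0.01]
[-0.36, 0.0, 0.14, -0.0, 0.35, 0.01]
```

View pics/s5.png

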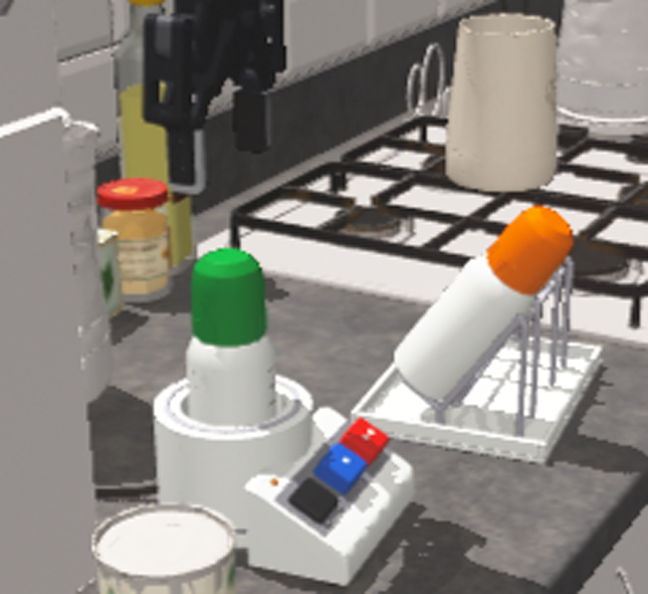

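The green bottle stands upright and deep in the well, with its cap at (230,300). The orange bottle and tin are unmoved, and the blue key is at (343,465). Next I'll close the fingers and check reach for the key press.

```bash
cat >> h.py <<'E'
yw=.125;N=R.from_euler('z',yw).apply([-np.sin(.5),0,np.cos(.5)]);KR=frame(-N,np.array([np.sin(yw),-np.cos(yw),0]))
KC=np.array([.441,.0276,.0575])
E
python3 - <<'E'
from h import *
from station import *
o=get_obs()
Z=[0,0,-1]
D=[([.26,-.6224,.2304],Z,1.5563),([.3795,-.2751,.1996],-A,2.3254),([.4294,-.2725,.1289],-A,2.3207),([.4261,-.2698,.3332],Z,1.80998),([.5178,.0263,.3157],Z,1.801),([.5179,.0344,.2187],Z,1.9037),([.385,-.2773,.1934],-A,2.3256),(o['eef_pos'],Z,o['q'][3])]
def d2(p,z,x): return np.sum((np.array(p)-x[0]*np.array(z)-[0,0,x[1]])**2)
f=lambda x:[d2(p,z,x)-x[2]-x[3]*np.cos(q) for p,z,q in D]
s=least_squares(f,[.25,.3,.3,.3]);print(s.x,np.round(s.fun,4))
for p in ([.415,.0245,.2],KC+.05*N,KC,KC-.01*N): print(p,'cosq4',(d2(p,-N,s.x)-s.x[2])/s.x[3],'min',np.cos(2.44))
plan(o['eef_pos'],o['tool_rot'],[.415,.0245,.2],KR,14)
E
```

```text
[0.45923985 0.44134098 0.50770614 0.55104606] [ 0.0009  0.0008 -0.0023  0.0005 -0.0019 -0.0022  0.002   0.0022]
[0.415, 0.0245, 0.2] cosq4 -0.8037921764919537 min -0.7638152020777741
[0.41721575 0.02461139 0.10137913] cosq4 -0.8424254043204141 min -0.7638152020777741
[0.441  0.0276 0.0575] cosq4 -0.8308040432928043 min -0.7638152020777741
[0.44575685 0.02819772 0.04872417] cosq4 -0.8273909328813789 min -0.7638152020777741
[-0.38, -0.01, 0.09, -0.0, 0.5, 0.02]
[-0.39, -0.01, 0.08, -0.0, 0.5, 0.02]
[-0.39, -0.01, 0.06, -0.0, 0.5, 0.02]
[-0.39, -0.01, 0.05, -0.0, 0.5, 0.02]
[-0.39, -0.0, 0.04, -0.0, 0.5, 0.02]
[-0.39, -0.0, 0.02, -0.0, 0.5, 0.02]
[-0.39, -0.0, 0.01, -0.0, 0.5, 0.02]
[-0.39, -0.0, -0.01, -0.0, 0.5, 0.02]
[-0.39, -0.0, -0.02, -0.0, 0.5, 0.02]
[-0.39, -0.0, -0.03, -0.0, 0.5, 0.02]
[-0.39, -0.0, -0.05, -0.0, 0.5, 0.02]
[-0.39, -0.0, -0.06, -0.0, 0.5, 0.02]
[-0.39, -0.0, -0.07, -0.0, 0.5, 0.02]
[-0.38, 0.0, -0.09, -0.0, 0.5, 0.02]
```

Run:
```python
from h import *
x=np.array([.45924,.44134,.50771,.55105])
for td in (0,5,10,15,20,29):
    t=np.radians(td);z=R.from_euler('z',.125).apply([np.sin(t),0,-np.cos(t)])
    # pads edge contact: shift TCP so the +x edge of the 22 mm tip lies at the key centre
    ux=R.from_euler('z',.125).apply([np.cos(t),0,np.sin(t)])
    out=[]
    for h in (.04,0,-.01):
        p=KC+h*N-(.009 if td<25 else 0)*ux
        out.append(round((np.sum((p-x[0]*z-[0,0,x[1]])**2)-x[2])/x[3],3))
    print(td,p,out)
print(np.cos(2.44))
```

```text
0 [0.43682707 0.02707565 0.04872417] [np.float64(-0.589), np.float64(-0.571), np.float64(-0.566)]
5 [0.43686105 0.02707992 0.04793977] [np.float64(-0.647), np.float64(-0.631), np.float64(-0.627)]
10 [0.43696273 0.0270927  0.04716134] [np.float64(-0.7), np.float64(-0.687), np.float64(-0.682)]
15 [0.43713134 0.02711388 0.0463948 ] [np.float64(-0.747), np.float64(-0.736), np.float64(-0.732)]
20 [0.4373656  0.02714332 0.04564599] [np.float64(-0.789), np.float64(-0.779), np.float64(-0.775)]
29 [0.44575685 0.02819772 0.04872417] [np.float64(-0.843), np.float64(-0.833), np.float64(-0.829)]
-0.7638152020777741
```

Run:
```python
from h import *
from station import *
c=read_camera("wrist");o=get_obs();q=o['tool_rot'];Rt=R.from_quat(np.r_[q[1:],q[0]])
C=-R.from_rotvec(np.ravel(c['rvec'])).inv().apply(np.ravel(c['tvec']));print('cam in tool',Rt.inv().apply(C-o['eef_pos']),o['q'])
t=np.radians(10);z=R.from_euler('z',yw).apply([np.sin(t),0,-np.cos(t)])
KR=frame(z,np.array([np.sin(yw),-np.cos(yw),0]));p=KC+.05*N-.009*KR.apply([1,0,0]);print(p,'cam would be',p+KR.apply(Rt.inv().apply(C-o['eef_pos'])))
plan(o['eef_pos'],o['tool_rot'],[p[0],p[1],.215],KR,8)
print((KR.inv().apply(-N)))
```

```text
cam in tool [ 7.26190461e-02  6.53388325e-05 -1.44378497e-01] [ 0.30684483  0.28383689 -0.5916302   1.89986052  0.18865566  1.00514502
 -1.79187289]
[0.40842164 0.02350636 0.09981629] cam would be [0.45451214 0.02923202 0.25461152]
[-0.71, -0.01, 0.06, -0.0, 0.3, 0.04]
[-0.71, -0.01, 0.04, -0.0, 0.3, 0.04]
[-0.71, -0.01, 0.03, -0.0, 0.3, 0.04]
[-0.71, -0.01, 0.01, -0.0, 0.3, 0.04]
[-0.71, -0.01, -0.0, -0.0, 0.3, 0.04]
[-0.71, -0.0, -0.02, -0.0, 0.3, 0.04]
[-0.71, -0.0, -0.03, -0.0, 0.3, 0.04]
[-0.71, -0.0, -0.05, -0.0, 0.3, 0.04]
[3.19751375e-01 4.67328410e-18 9.47501482e-01]
```

The camera would pass close to the bottle cap in this orientation, so I'll back off, close the fingers, and turn the tool 90° so the camera points sideways.

Emit:
jog_arm:
  moves: [0,0,0,0,0,0,0,-0.7,0,0,0,0,0,0,-0.8,0,0,0,0,0,0,-0.8,0,0,0,0,0,0,-0.8,0,0,0,0,0,0,-0.8,0,0,0,0,0,0,-0.8,0,0,0,0,0,0,-0.7,0,0,0,0,0,0]

```text
t: 13.22
eef_pos: [0.4111, 0.0217, 0.2219]
tool_rot: [0.0, 0.997, 0.073, 0.001]
contact_force: [-0.7, 0.0, -0.8]
gripper_width: -0.001
grasp_force: 0.0
```

```bash
cat >> h.py <<'E'
_t=np.radians(10);_z=R.from_euler('z',yw).apply([np.sin(_t),0,-np.cos(_t)]);_x=np.array([np.sin(yw),-np.cos(yw),0])
KR=R.from_matrix(np.c_[_x,np.cross(_z,_x),_z]);UP=R.from_euler('z',yw).apply([np.cos(_t),0,np.sin(_t)])
PK=KC-.011*UP
E
python3 - <<'E'
from h import *
from station import *
o=get_obs();print(o['t'],o['q'],o['eef_pos'],o['gripper_width']);p=PK+.05*N;print(p,KR.inv().apply(UP))
plan(o['eef_pos'],o['tool_rot'],[p[0],p[1],.21],KR,24)
E
```

```text
13.2167 [ 0.39360827  0.08917645 -0.62030576  2.12328073  0.06492111  0.94416522
 -1.68760511] [0.41114674 0.02173088 0.22193475] -0.0007669011117721795
[0.40646739 0.0232608  0.099469  ] [-3.66795643e-18 -1.00000000e+00  6.91993338e-17]
[-0.01, -0.0, 0.02, 0.08, 0.08, 0.95]
[-0.01, -0.0, 0.02, 0.08, 0.08, 0.95]
[-0.01, -0.0, 0.02, 0.08, 0.08, 0.95]
[-0.01, -0.0, 0.02, 0.08, 0.08, 0.95]
[-0.01, -0.0, 0.02, 0.08, 0.08, 0.95]
[-0.01, -0.0, 0.02, 0.08, 0.08, 0.95]
[-0.01, 0.0, 0.02, 0.08, 0.08, 0.95]
[-0.01, 0.0, 0.02, 0.08, 0.08, 0.95]
[-0.01, 0.0, 0.02, 0.08, 0.08, 0.95]
[-0.01, 0.0, 0.02, 0.08, 0.08, 0.95]
[-0.01, 0.0, 0.02, 0.08, 0.08, 0.95]
[-0.01, 0.0, 0.02, 0.08, 0.08, 0.95]
[-0.01, 0.01, 0.02, 0.08, 0.08, 0.95]
[-0.01, 0.01, 0.02, 0.08, 0.08, 0.95]
[-0.01, 0.01, 0.02, 0.08, 0.08, 0.95]
[-0.01, 0.01, 0.02, 0.08, 0.08, 0.95]
[-0.01, 0.01, 0.02, 0.08, 0.08, 0.95]
[-0.01, 0.01, 0.02, 0.08, 0.08, 0.95]
[-0.01, 0.01, 0.02, 0.08, 0.08, 0.95]
[-0.01, 0.01, 0.02, 0.08, 0.08, 0.95]
[-0.01, 0.01, 0.02, 0.08, 0.08, 0.95]
[-0.01, 0.01, 0.02, 0.08, 0.08, 0.95]
[-0.01, 0.01, 0.02, 0.08, 0.08, 0.95]
[-0.01, 0.01, 0.02, 0.08, 0.08, 0.95]
```

Emit:
jog_arm:
  moves: [0,0,0.02,0.08,0.08,0.95,0,0,0,0.02,0.08,0.08,0.95,0,0,0,0.02,0.08,0.08,0.95,0,0,0,0.02,0.08,0.08,0.95,0,0,0,0.02,0.08,0.08,0.95,0,0,0,0.02,0.08,0.08,0.95,0,0,0,0.02,0.08,0.08,0.95,0,0,0,0.02,0.08,0.08,0.95,0]

```text
t: 13.88
eef_pos: [0.4123, 0.022, 0.2188]
tool_rot: [-0.024, 0.981, -0.193, 0.022]
contact_force: [-0.5, 0.3, -0.1]
gripper_width: -0.002
grasp_force: 0.0
```

Emit:
jog_arm:
  moves: [0,0,0.02,0.08,0.08,0.95,0,0,0,0.02,0.08,0.08,0.95,0,0,0,0.02,0.08,0.08,0.95,0,0,0,0.02,0.08,0.08,0.95,0,0,0,0.02,0.08,0.08,0.95,0,0,0,0.02,0.08,0.08,0.95,0,0,0,0.02,0.08,0.08,0.95,0,0,0,0.02,0.08,0.08,0.95,0]

```text
t: 14.55
eef_pos: [0.4125, 0.0221, 0.2156]
tool_rot: [-0.046, 0.894, -0.443, 0.041]
contact_force: [0.3, -0.2, -0.5]
gripper_width: -0.0
grasp_force: 0.0
```

Emit:
jog_arm:
  moves: [0,0,0.02,0.08,0.08,0.95,0,0,0,0.02,0.08,0.08,0.95,0,0,0,0.02,0.08,0.08,0.95,0,0,0,0.02,0.08,0.08,0.95,0,0,0,0.02,0.08,0.08,0.95,0,0,0,0.02,0.08,0.08,0.95,0,0,0,0.02,0.08,0.08,0.95,0,0,0,0.02,0.08,0.08,0.95,0]

```text
t: 15.22
eef_pos: [0.4044, 0.0135, 0.2199]
tool_rot: [-0.068, 0.797, -0.598, 0.051]
contact_force: [-1.0, 1.0, -0.2]
gripper_width: -0.004
grasp_force: 0.0
```

Run:
```python
from h import *
from station import *
o=get_obs();print(o['t'],o['q'],o['eef_pos'],o['contact_force']);p=PK+.035*N;print(p)
plan(o['eef_pos'],o['tool_rot'],p,KR,8)
```

```text
15.2167 [ 0.86453295 -0.00554277 -0.99366614  2.2259491  -0.04495626  0.75205241
 -2.95841905] [0.40435437 0.01351539 0.21988512] [-0.96191264  0.97218619 -0.23594346]
[0.41360266 0.02415738 0.08630526]
[-0.05, 0.07, 0.84, 0.01, 0.05, 0.28]
[-0.05, 0.07, 0.84, 0.01, 0.05, 0.28]
[-0.05, 0.07, 0.84, 0.01, 0.05, 0.28]
[-0.05, 0.07, 0.83, 0.01, 0.05, 0.28]
[-0.05, 0.07, 0.83, 0.01, 0.05, 0.28]
[-0.05, 0.08, 0.83, 0.01, 0.05, 0.28]
[-0.06, 0.08, 0.83, 0.01, 0.05, 0.28]
[-0.06, 0.08, 0.83, 0.01, 0.05, 0.28]
```

Joint 7 reached its limit at about 81°. A partial turn of about 60° still clears the camera, so I'll turn back 20° and keep the 10° tilt.

```bash
cat >> h.py <<'E'
KR=KR*R.from_rotvec([0,0,-np.radians(30)])
E
python3 - <<'E'
from h import *
from station import *
o=get_obs();p=PK+.035*N
plan(o['eef_pos'],o['tool_rot'],[p[0],p[1],.19],KR,8)
E
```

```text
[-0.05, -0.04, 0.2, -0.0, 0.05, -0.66]
[-0.05, -0.04, 0.2, -0.0, 0.05, -0.66]
[-0.05, -0.05, 0.2, -0.0, 0.05, -0.66]
[-0.04, -0.05, 0.2, -0.0, 0.05, -0.66]
[-0.04, -0.05, 0.2, -0.0, 0.05, -0.66]
[-0.04, -0.05, 0.2, -0.0, 0.05, -0.66]
[-0.04, -0.05, 0.2, -0.0, 0.05, -0.66]
[-0.04, -0.06, 0.2, -0.0, 0.05, -0.66]
```

Emit:
jog_arm:
  moves: [-0.05,-0.05,0.2,0,0.05,-0.66,0,-0.05,-0.05,0.2,0,0.05,-0.66,0,-0.05,-0.05,0.2,0,0.05,-0.66,0,-0.05,-0.05,0.2,0,0.05,-0.66,0,-0.05,-0.05,0.2,0,0.05,-0.66,0,-0.05,-0.05,0.2,0,0.05,-0.66,0,-0.05,-0.05,0.2,0,0.05,-0.66,0,-0.05,-0.05,0.2,0,0.05,-0.66,0]

```text
t: 15.88
eef_pos: [0.4144, 0.0263, 0.1896]
tool_rot: [-0.049, 0.894, -0.44, 0.074]
contact_force: [-0.7, 0.9, 0.9]
gripper_width: 0.001
grasp_force: 0.0
```

Run:
```python
from h import *
from station import *
o=get_obs();print(o['t'],o['q'],o['eef_pos'],o['contact_force']);p=PK+.03*N;print(p)
plan(o['eef_pos'],o['tool_rot'],p,KR,7)
```

```text
15.8833 [ 0.79022502  0.08707564 -1.02619074  2.25216346  0.14866198  0.67208357
 -2.8217203 ] [0.41438132 0.02626794 0.18960641] [-0.70215327  0.92565408  0.91775236]
[0.41598109 0.02445625 0.08191735]
[-0.05, 0.12, 0.76, -0.01, -0.0, 0.02]
[-0.05, 0.12, 0.76, -0.01, -0.0, 0.02]
[-0.05, 0.12, 0.76, -0.01, -0.0, 0.02]
[-0.05, 0.12, 0.76, -0.01, -0.0, 0.02]
[-0.05, 0.12, 0.76, -0.01, -0.0, 0.02]
[-0.05, 0.12, 0.76, -0.01, -0.0, 0.02]
[-0.05, 0.11, 0.76, -0.01, -0.0, 0.02]
```

Emit:
jog_arm:
  moves: [-0.05,0.12,0.76,0,0,0,0,-0.05,0.12,0.76,0,0,0,0,-0.05,0.12,0.76,0,0,0,0,-0.05,0.12,0.76,0,0,0,0,-0.05,0.12,0.76,0,0,0,0,-0.05,0.12,0.76,0,0,0,0,-0.05,0.11,0.76,0,0,0,0,0,0,0,0,0,0,0]

```text
t: 16.55
eef_pos: [0.4141, 0.0245, 0.0831]
tool_rot: [-0.048, 0.894, -0.44, 0.072]
contact_force: [-0.1, -0.1, 0.3]
gripper_width: -0.001
grasp_force: 0.0
```

Run:
```python
from h import *
from station import *
o=get_obs();print(o['t'],o['q'],o['eef_pos'],o['contact_force']);print(PK)
plan(o['eef_pos'],o['tool_rot'],PK+.005*N,KR,7)
w=read_camera("wrist");im=w["color"]
hsv=cv2.cvtColor(im,cv2.COLOR_BGR2HSV)
K=np.array([[w['fx'],0,w['cx']],[0,w['fy'],w['cy']],[0,0,1]])
m=cv2.inRange(hsv,(105,150,60),(125,255,255));ys,xs=np.nonzero(m);print('blue',len(xs),xs.min(),xs.max(),ys.min(),ys.max())
m=cv2.inRange(hsv,(0,180,90),(5,255,255));ys,xs=np.nonzero(m);print('red',len(xs),xs.min(),xs.max(),ys.min(),ys.max(),xs.mean(),ys.mean())
kr=KC+R.from_euler('z',yw).apply([0,-.04,0]);print(cv2.projectPoints(np.array([KC,kr,o['eef_pos']]),w['rvec'],w['tvec'],K,None)[0][:,0])
```

```text
16.55 [ 0.0517347   0.23630878 -0.30291803  2.38452259  0.2496487   0.3689782
 -2.94905862] [0.41414243 0.02454761 0.08308741] [-0.14575064 -0.0775574   0.34763353]
[0.43025164 0.02624941 0.05558987]
[0.04, -0.06, 0.18, 0.0, 0.0, 0.01]
[0.04, -0.06, 0.18, 0.0, 0.0, 0.01]
[0.04, -0.06, 0.18, 0.0, 0.0, 0.01]
[0.04, -0.06, 0.18, 0.0, 0.0, 0.01]
[0.04, -0.06, 0.18, 0.0, 0.0, 0.01]
[0.04, -0.06, 0.18, 0.0, 0.0, 0.01]
[0.04, -0.06, 0.18, 0.0, 0.0, 0.01]
blue 2441 247 308 222 285
red 2566 280 345 158 226 311.78760717069366 192.15003897116134
[[281.65165528 258.15775468]
 [318.87343378 195.13930049]
 [316.50132423 302.33706077]]
```

The blue key spans about (247–308, 222–285), against a predicted (282,258), so it lines up. I'll approach to just above it.

Emit:
jog_arm:
  moves: [0.04,-0.06,0.18,0,0,0,0,0.04,-0.06,0.18,0,0,0,0,0.04,-0.06,0.18,0,0,0,0,0.04,-0.06,0.18,0,0,0,0,0.04,-0.06,0.18,0,0,0,0,0.04,-0.06,0.18,0,0,0,0,0.04,-0.06,0.18,0,0,0,0,0,0,0,0,0,0,0]

```text
t: 17.27
eef_pos: [0.4304, 0.0242, 0.062]
tool_rot: [-0.049, 0.892, -0.443, 0.074]
contact_force: [-1.1, -0.3, -0.2]
gripper_width: -0.002
grasp_force: 0.0
```

Emit:
jog_arm:
  moves: [0.02,-0.04,0.14,0,0,0,0,0.02,-0.04,0.14,0,0,0,0,0.02,-0.04,0.14,0,0,0,0,0.02,-0.04,0.14,0,0,0,0,0,0,0,0,0,0,0,0,0,0,0,0,0,0,0,0,0,0,0,0,0,0,0,0,0,0,0,0]

```text
t: 17.93
eef_pos: [0.4356, 0.0251, 0.0523]
tool_rot: [-0.049, 0.892, -0.443, 0.074]
contact_force: [-0.5, -1.1, 2.0]
gripper_width: 0.001
grasp_force: 0.9
```

Run:
```python
from h import *
from station import *
o=get_obs();print(o['t'],o['q'],o['eef_pos'],o['contact_force'],'above',(o['eef_pos']-PK)@N,'lat',R.from_euler('z',-yw).apply(o['eef_pos']-PK))
```

```text
17.9333 [-0.06497596  0.32593321 -0.16740419  2.36846256  0.2528677   0.28231316
 -2.94906118] [0.4356292  0.02509638 0.05226567] [-0.45120335 -1.11180354  2.02764773] above -0.005406363083566325 lat [ 0.00519185 -0.00181448 -0.0033242 ]
```

Contact is about 2 N with the key about 5 mm in. I'll push on to the stop.

Emit:
jog_arm:
  moves: [0.02,-0.04,0.12,0,0,0,0,0.02,-0.04,0.12,0,0,0,0,0.02,-0.04,0.12,0,0,0,0,0,0,0,0,0,0,0,0,0,0,0,0,0,0,0,0,0,0,0,0,0,0,0,0,0,0,0,0,0,0,0,0,0,0,0]

```text
t: 18.6
eef_pos: [0.4389, 0.0255, 0.0463]
tool_rot: [-0.049, 0.892, -0.443, 0.074]
contact_force: [-10.8, -1.4, 27.8]
gripper_width: 0.001
grasp_force: 14.9
```

It is at the stop, with about 30 N along the key normal. I'll retreat.

Emit:
jog_arm:
  moves: [-0.06,0.1,-0.35,0,0,0,0,-0.08,0.14,-0.5,0,0,0,0,-0.1,0.2,-0.7,0,0,0,0,-0.1,0.2,-0.7,0,0,0,0,0,0,-0.8,0,0,0,0,0,0,-0.8,0,0,0,0,0,0,-0.8,0,0,0,0,0,0,0,0,0,0,0]

```text
t: 19.27
eef_pos: [0.4103, 0.0216, 0.1367]
tool_rot: [-0.05, 0.892, -0.443, 0.076]
contact_force: [0.6, 0.2, 0.5]
gripper_width: -0.0
grasp_force: 0.0
```

Run:
```python
from h import *
from station import *
o=get_obs();print(o['t'],o['q'],o['eef_pos'],o['contact_force'])
im=read_camera("scene")["color"];old=cv2.imread("pics/scene0.png")
# predicted key-top centroids up/down, and colour masks before/after
for nm,lo,hi in(("blue",(105,150,40),(125,255,255)),("red",(0,180,80),(5,255,255)),("black",(0,0,0),(180,255,45)),("green",(50,130,50),(75,255,255)),("orange",(8,170,90),(20,255,255))):
    for k,i in(("old",old),("new",im)):
        m=cv2.inRange(cv2.cvtColor(i,cv2.COLOR_BGR2HSV),lo,hi);q=np.zeros_like(m)
        r={"green":(160,215,260,310),"orange":(130,200,370,440)}.get(nm,(225,285,298,350))
        q[r[0]:r[1],r[2]:r[3]]=m[r[0]:r[1],r[2]:r[3]];ys,xs=np.nonzero(q)
        if len(xs):print(nm,k,len(xs),xs.mean().round(1),ys.mean().round(1),xs.min(),xs.max(),ys.min(),ys.max())
for d in(0,-.008): print(proj('scene',KC+d*N))
d=cv2.absdiff(im[270:360,225:300],old[270:360,225:300]);print('tin diff',d.mean())
```

```text
19.2667 [ 0.02866238  0.10607799 -0.25877293  2.35694867  0.09387787  0.50263193
 -2.79760133] [0.41029968 0.02164026 0.1367041 ] [0.60719766 0.20528356 0.51189888]
blue old 197 325.4 253.0 316 334 245 262
blue new 121 325.1 254.0 317 332 247 261
red old 136 334.7 242.5 327 343 235 250
red new 163 333.9 243.4 326 343 235 251
green new 854 284.1 189.9 271 297 172 207
orange old 690 396.4 171.6 381 411 156 188
orange new 547 398.5 172.2 383 411 156 188
[[327.83299485 250.15190809]]
[[325.8111544 253.3200821]]
tin diff 5.657876543209877
```

Emit:
jog_arm:
  moves: [0,0,-0.9,0,0,0,0,0,0,-0.9,0,0,0,0,0,0,-0.9,0,0,0,0,0,0,-0.9,0,0,0,0,0,0,-0.9,0,0,0,0,0,0,-0.9,0,0,0,0,0,0,0,0,0,0,0,0,0,0,0,0,0,0]

```text
t: 19.98
eef_pos: [0.3905, 0.019, 0.2406]
tool_rot: [-0.049, 0.892, -0.443, 0.074]
contact_force: [-0.1, 0.0, 0.1]
gripper_width: -0.002
grasp_force: 0.0
```

Run:
```python
from h import *
from station import *
im=read_camera("scene")["color"];old=cv2.imread("pics/scene0.png")
def shift(n,y0,y1,x0,x1):
    r=cv2.matchTemplate(im[y0-12:y1+12,x0-12:x1+12],old[y0:y1,x0:x1],cv2.TM_CCOEFF_NORMED);_,v,_,l=cv2.minMaxLoc(r);print(n,'shift',np.array(l)-12,round(v,3))
shift('tin',272,355,236,292);shift('orange',155,225,350,412);shift('console',230,292,290,352)
g=lambda i:cv2.cvtColor(i,cv2.COLOR_BGR2GRAY)
for k,i in(("old",old),("new",im)):
    m=(g(i)[250:284,300:334]<70)&(np.ptp(i[250:284,300:334].astype(int),axis=2)<25);ys,xs=np.nonzero(m);print(k,len(xs),xs.mean()+300,ys.mean()+250,ys.min()+250,ys.max()+250,xs.min()+300,xs.max()+300)
l=np.array([-np.sin(yw),np.cos(yw),0])*.04
print('black up',proj('scene',KC+l),'down',proj('scene',KC+l-.008*N))
```

```text
tin shift [0 0] 1.0
orange shift [0 0] 0.948
console shift [0 0] 0.939
old 169 315.91715976331363 265.1775147928994 258 273 307 324
new 233 316.83690987124464 263.49356223175965 254 273 307 326
black up [[318.87864266 260.3471114 ]] down [[316.82717805 263.5794375 ]]
```

The black key's area grew and its top edge rose 4 px, so it has popped up. The blue key sits lower and stays there with no contact, and the tin and orange bottle have not moved. Handing in.

```bash
python3 -c "
from station import *
print(hand_in())"
```

```text
the job is handed in; nothing more can be done
None
```

I handed the job in at about 20 s: the green-capped bottle stands released on the well floor, the blue key is latched with the black key up, and the red key, orange-capped bottle and tin look undisturbed in the camera checks; no verdict was returned.

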